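# Sort copper off-cuts into their trays

### The job

Sort the loose copper off-cuts on the jeweller's bench: put both square bars in the oblong tray, flat on its floor, side by side and lengthwise; the large ring in the large round dish, the small ring in the small round dish, and the solid disc in the square tray. The rings and the disc must lie flat on the floor of their dish or tray, not on a rim. Leave the small bottle standing where it is.

Things in the scene. Friction and masses are not known exactly. Their poses are not given: they have to be found in the camera images.
- long_bar: the longer of two square copper bars, 100 x 18 x 18 mm, lying on the bench; origin at its centre, x along its length, z up
- short_bar: the shorter square copper bar, 70 x 18 x 18 mm, lying on the bench; origin at its centre, x along its length, z up
- large_ring: large ring cut from copper tube, lying flat (hole upwards): outside diameter 56 mm, wall 5 mm, 24 mm high; origin at its centre (12 mm above what it lies on), z along its axis
- small_ring: small ring cut from copper tube, lying flat (hole upwards): outside diameter 34 mm, wall 4.5 mm, 20 mm high; origin at its centre (10 mm above what it lies on), z along its axis
- disc: solid copper disc without a hole, lying flat: diameter 46 mm, 14 mm thick; origin at its centre (7 mm above what it lies on), z along its axis
- oblong_tray: grey open oblong tray, fixed on the far side of the bench; origin at the centre of its underside, z up. Outside 140 (along its x) x 106 (along its y) mm and 10 mm high, walls 4 mm; inside 132 x 98 mm, inner floor 4 mm above the bench. The bars fit at 24 mm either side of its middle; open only to about 35 mm to let go beside the other bar
- square_tray: grey open square tray, fixed on the far side of the bench; origin at the centre of its underside, z up. Outside 84 x 84 mm and 10 mm high, walls 4 mm; inside 76 x 76 mm, inner floor 4 mm above the bench
- large_dish: the larger of two grey open round dishes, fixed on the far side of the bench; origin at the centre of its underside, z up. Outside diameter 94 mm, 10 mm high, wall 4 mm; inside diameter 86 mm, inner floor 4 mm above the bench
- small_dish: the smaller grey open round dish, fixed on the far side of the bench; origin at the centre of its underside, z up. Outside diameter 70 mm, 10 mm high, wall 4 mm; inside diameter 62 mm, inner floor 4 mm above the bench
- bottle: small blue bottle with a white cap, 36 mm in diameter and 65 mm high, standing loose on the far side among the trays, not to be disturbed; origin at the centre of its underside
Things that resemble listed ones, but are neither listed nor needed, are in the scene too. What is shaped like the short_bar but blue or turquoise is not meant. Leave any pink look-alike of the long_bar alone.

How it is judged:
By the outcome, as a careful person would: the job done as asked, in the order asked, and still so for the second after the job is handed in, with the robot touching nothing.
It also fails if it takes over 120 s, if anything falls off the work surface, if the arm or the gripper's body presses on something with over 40 N, if the wrist force passes 120 N, or if a joint passes its speed limit or range.

### The arm

A 6-joint arm with a two-finger parallel gripper is mounted at the origin on the work surface. World frame = base frame: x ahead of the robot, y to its left, z up, the work surface at z = 0. Lengths are in m, angles in rad, forces in N, time in s.
With the tool pointing down it reaches from about 0.4 to 0.825 m from the base axis. Payload 7 kg.
Tool frame: the origin (TCP) lies at the very end of the fingers, on their centre line; the grasp point (between the pads) lies 19 mm behind it; z points along the fingers, y is the line along which they close (so a half turn about z gives the same grasp; the last joint's range is limited). The gripper opens to 85 mm and grips with 20 to 120 N. Pads are 22 mm wide; open, the fingers measure 114 mm over their backs; the gripper's body (76 mm by 85 mm) begins 54 mm behind the grasp point. The pads swing forward as they close: fully open they stand 13 mm farther back than shut.
Start: joints at [-1.053, 0.359, 0.012, 0, -1.224, -0.288], TCP at [0.154, -0.657, 0.231] pointing down, gripper open.
Joint ranges: [-3.07, 3.07], [-1.43, 2.12], [-1.02, 1.25], [-3.03, 1.67], [-3.05, -0], [-3.03, 3.03]. Speed limits (rad/s): [2.39, 2.39, 3.01, 3.14, 3.14, 3.14].

### API

Orientations are given as a unit quaternion [x, y, z, w].
In Python, from bench import status, camera, calibration, ticket, spot_in gives the robot as it stands.
- The arm moves only by the tool arm_command, never from a script. Its argument "increments" is a list of rows, each a list of 3 entries, a list of its own where there are three numbers: the finger opening in cm, from 0 to 8.54, then the shift along the tool's x, y, z in cm, then the turn, a rotation vector about the tool's x, y, z in degrees. In form: [[jaw, [dx, dy, dz], [ax, ay, az]], ...]. A call has 1 to 10 rows; each row is the pose to reach, as a shift and turn from the pose commanded when the call began, along the tool's axes at that moment; what a row does not reach only later rows make up. A row lasts 1/12 s, in which the tool goes at most 41.7 mm and 7.16 degrees, less where a joint would pass 70% of its speed; a pose out of reach is approached as far as the arm can. A call with a gripper value outside its range is refused whole. The fingers move at their own pace and stop on an object; the grip force is fixed at half the most. Time passes only in rows, so rows that repeat a pose let the fingers close. It gives the time, the measured TCP pose, the force, the opening and the grip force at its end, in the units of the state.
- status.state(): the state, without advancing time (a new reading comes with each control period).
- camera(name): name is "side" or "top"; returns (picture, depth): 384x512x3 uint8, blue, green, red; 384x512 float32, m along the optical axis (not along the pixel's ray), 0 where there is no reading.
- calibration(name): a dict with "intrinsics" (3x3 intrinsics, pixels), "cam_to_world" (4x4, takes a point from camera to world coordinates). Camera axes: x right, y up, looking along -z (the intrinsics and any distortion apply to the point x, -y, -z); pixel columns grow to the right and rows downward; lengths in m; the calibration is good to about 2 mm. A picture is of the moment at which its call begins. calibration takes no time and is no camera call.
- ticket.finish_job(): hands the job in; it is judged then, once.
Trained networks look in the newest picture that a camera, given by its name, has taken for a name from the list of things; names that differ only in an ending like _2 or _b are one class to them, and where a whole thing is asked for, a point or a joint stands for the part that bears it (a point fixed in the world has none). Each returns a list of dicts, best first, with "confidence" (0 to 1); they miss things now and then, are a little off and sometimes report something else, mostly with a low value. They report only what shows in the picture. A call takes as long as a camera call. They do not tell look-alikes from the thing itself.
- spot_in(camera, thing): "box" ([left, top, width, height] in pixels, round what is visible of it).
The state is a dict: "clock": time; "joint_positions": joint angles; "dq": joint speeds; "joint_torque": joint torques, N m; "eef_pos": TCP position; "orientation": TCP orientation; "contact_force": force on the tool from outside, world axes, zero at the start; "moment": the same for the moment, N m; "grip_width": opening from 0.0 (shut) to 1.0 (fully open); "gripper_force": force on a finger pad.
Only numpy, scipy, OpenCV 4.12 (cv2) and the standard library are available. Lean on these libraries where they do the work, as an engineer would, in place of code of your own. Each camera call takes 0.05 s, during which the arm holds its last target. There are 200 camera calls.

## Working session

There is one attempt and no reset: what is moved stays moved. The work goes in short steps, Python scripts to look and compute and a tool call to move; the robot and the scene stay as the last step left them, time stands still between calls to the robot, and variables do not carry over. Pictures are saved under pics/ and viewed, at most 14 in all, crops included, and the job is handed in when it is done.

Besides the shell and the picture viewer there is one more tool, called as name([rows], argument=value, ...), one row to a line, values as JSON. arm_command: Moves the arm, as the interface text tells. Its arguments: {"type":"object","properties":{"increments":{"type":"array"}},"required":["increments"]}

```bash
ls; mkdir -p pics
python3 - <<'E'
from bench import status, camera, calibration
import cv2, numpy as np
s=status.state(); print({k:np.round(v,4).tolist() for k,v in s.items()})
for n in ("top","side"):
    p,d=camera(n); cv2.imwrite(f"pics/{n}0.png",p); np.savez(f"pics/{n}0.npz",p=p,d=d)
    c=calibration(n); print(n,c)
E
```

```text
pics
{'clock': 0.0, 'joint_positions': [-1.0529, 0.3594, 0.0111, -0.0004, -1.224, -0.2881], 'dq': [0.001, -0.0008, 0.0002, -0.0009, -0.0006, 0.0014], 'joint_torque': [0.0013, -58.3316, 29.3424, 6.9365, -0.006, -0.0], 'eef_pos': [0.1536, -0.6568, 0.2304], 'orientation': [-0.1146, 0.9934, 0.0008, -0.0001], 'contact_force': [-0.5011, -0.2251, -0.0483], 'moment': [-0.0219, -0.0189, -0.0213], 'gripper_force': 0.0, 'grip_width': 1.0022}
top {'intrinsics': array([[412.13624301,   0.        , 259.81522195],
       [  0.        , 412.13624301, 200.23871703],
       [  0.        ,   0.        ,   1.        ]]), 'cam_to_world': array([[ 0.01789994,  0.99033045, -0.13756888,  0.36345818],
       [-0.99983779,  0.017455  , -0.00444004,  0.00926508],
       [-0.00199584,  0.13762604,  0.99048225,  1.00309082],
       [ 0.        ,  0.        ,  0.        ,  1.        ]])}
side {'intrinsics': array([[398.61502821,   0.        , 252.66586518],
       [  0.        , 398.61502821, 186.70135356],
       [  0.        ,   0.        ,   1.        ]]), 'cam_to_world': array([[-0.89291618,  0.21675236, -0.39461262,  0.14047298],
       [-0.44990123, -0.46270119,  0.76386942,  0.70925057],
       [-0.01701723,  0.85960806,  0.51067053,  0.52686814],
       [ 0.        ,  0.        ,  0.        ,  1.        ]])}
```

View pics/top0.png

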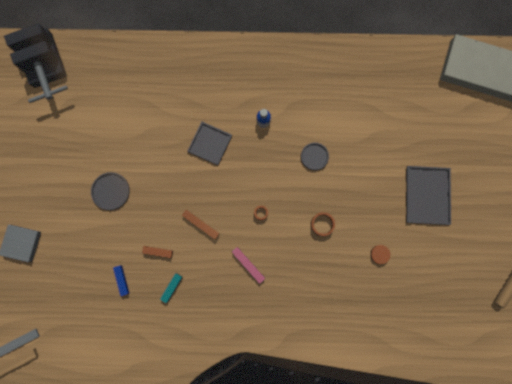

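View pics/side0.png

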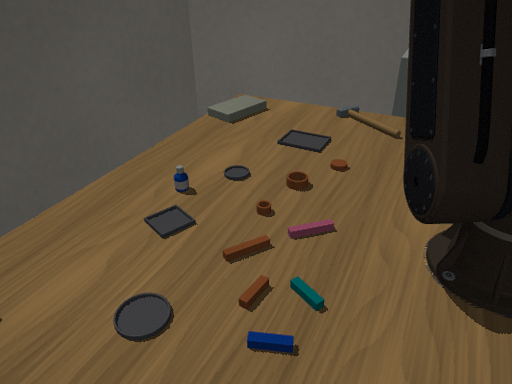

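Run:
```python
from bench import spot_in
for t in "long_bar short_bar large_ring small_ring disc oblong_tray square_tray large_dish small_dish bottle".split():
    print(t,[(round(r['confidence'],2),[round(x) for x in r['box']]) for r in spot_in("top",t)])
```

```text
long_bar [(0.86, [180, 212, 37, 27]), (0.54, [234, 248, 30, 34])]
short_bar [(0.87, [116, 267, 12, 25]), (0.72, [159, 275, 24, 25]), (0.52, [139, 245, 32, 13])]
large_ring [(0.65, [308, 214, 25, 22])]
small_ring [(0.49, [256, 204, 9, 18])]
disc [(0.79, [368, 245, 23, 22]), (0.73, [303, 144, 23, 26])]
oblong_tray [(0.91, [407, 166, 44, 58])]
square_tray [(0.85, [188, 122, 42, 41])]
large_dish [(0.67, [90, 174, 39, 36])]
small_dish [(0.66, [301, 144, 25, 26])]
bottle [(0.47, [259, 113, 10, 15])]
```

The top view shows:
- **Copper pieces:** long bar (200,226), short bar (157,253), small ring (260,214), large ring (322,226), disc (380,255).
- **Trays and dishes:** large dish (110,191), square tray (210,144), small dish (315,157), oblong tray (428,196). The bottle is at (263,118).
- **Look-alikes:** the long_bar candidates are copper (200,226) and pink (248,266). The short_bar candidates are copper (157,253), blue (121,281) and turquoise (172,288). The copper ones fit the description.

Next I'll make one crop to confirm and take the measurements.

```bash
cat > h.py <<'E'
import numpy as np, cv2
from bench import camera, calibration, status
def rays(n,uv):
    c=calibration(n);K=c["intrinsics"];T=c["cam_to_world"];uv=np.atleast_2d(uv).astype(float)
    d=np.c_[(uv[:,0]-K[0,2])/K[0,0],-(uv[:,1]-K[1,2])/K[1,1],-np.ones(len(uv))]
    return T[:3,3],d@T[:3,:3].T
def onplane(n,uv,z):
    o,d=rays(n,uv); return (o+d*((z-o[2])/d[:,2])[:,None])[:,:2]
def world(n,uv,dep):
    o,d=rays(n,uv); return o+d*dep[:,None]
def project(n,P):
    c=calibration(n);K=c["intrinsics"];T=np.linalg.inv(c["cam_to_world"]);q=np.asarray(P)@T[:3,:3].T+T[:3,3]
    return np.c_[K[0,0]*q[:,0]/-q[:,2]+K[0,2],K[1,1]*-q[:,1]/-q[:,2]+K[1,2]]
def copper(p):
    h=cv2.cvtColor(p,cv2.COLOR_BGR2HSV); return ((h[...,0]<13)&(h[...,1]>125)&(h[...,2]>50)).astype(np.uint8)
def comps(m,a=25):
    n,l,s,c=cv2.connectedComponentsWithStats(m); return [(l==i,s[i],c[i]) for i in range(1,n) if s[i,4]>=a]
E
python3 - <<'E'
from h import *
z=np.load("pics/top0.npz");p,d=z["p"],z["d"]
m=copper(p)
for mk,s,c in comps(m):
    v,u=np.nonzero(mk);W=world("top",np.c_[u,v],d[mk]); ok=d[mk]>0
    T=W[ok&(W[:,2]>np.percentile(W[ok,2],50)-.004)]
    r=cv2.minAreaRect((T[:,:2]*1000).astype(np.float32))
    print(s.tolist(),c.round(1),"z pct",np.percentile(W[ok,2],[5,50,95]).round(4),"meanxy",T[:,:2].mean(0).round(4),"rect",np.round(r[0],1),np.round(r[1],1),round(r[2],1))
hsv=cv2.cvtColor(p,cv2.COLOR_BGR2HSV)
for u,v in [(200,226),(322,216),(380,255),(210,144),(428,196),(50,330),(248,266)]: print(u,v,hsv[v,u],p[v,u], d[v,u])
g=(hsv[...,1]<70).astype(np.uint8)
for mk,s,c in comps(g,150):
    v,u=np.nonzero(mk);W=world("top",np.c_[u,v],d[mk])
    r=cv2.minAreaRect((onplane("top",np.c_[u,v],.010)*1000).astype(np.float32))
    print("grey",s.tolist(),"z",np.percentile(W[:,2],[5,50,95]).round(4),"rect",np.round(r[0],1),np.round(r[1],1),round(r[2],1))
cv2.imwrite("pics/crop1.png",cv2.resize(p[190:310,100:280],None,fx=4,fy=4,interpolation=cv2.INTER_CUBIC))
E
```

```text
[254, 206, 14, 14, 83] [260.7 212.7] z pct [-0.0011  0.0185  0.0216] meanxy [0.4702 0.0111] rect [470.6  11.5] [31.2 31.8] 90.0
[183, 210, 36, 29, 290] [200.2 224.3] z pct [0.0141 0.0173 0.0204] meanxy [0.4398 0.1558] rect [440.3 156.4] [98.7 17.4] 55.4
[311, 212, 24, 25, 174] [322.8 223.8] z pct [-0.0004  0.023   0.026 ] meanxy [ 0.4456 -0.1372] rect [ 445.7 -137.4] [54. 55.] 26.7
[371, 245, 19, 20, 289] [380.1 254.2] z pct [0.01   0.0132 0.0163] meanxy [ 0.3765 -0.2749] rect [ 376.5 -275.4] [43.9 43.4] 63.9
[142, 246, 31, 12, 220] [157.  251.7] z pct [0.0138 0.0174 0.0201] meanxy [0.3727 0.2558] rect [372.9 257. ] [69.  17.6] 82.1
200 226 [ 11 147 132] [ 56  85 132] 0.986868
322 216 [ 16 121  74] [39 58 74] 1.0072869
380 255 [  9 145 135] [ 58  82 135] 0.9835768
210 144 [150   3  82] [82 81 82] 1.0272906
428 196 [165   6  83] [82 81 83] 1.0090976
50 330 [ 17 110 128] [ 73 104 128] 0.97114116
248 266 [172 104 159] [112  94 159] 0.97088397
grey [0, 0, 512, 102, 21992] z [-0.758  -0.749   0.0683] rect [890.8  33. ] [ 275.6 1333.2] 0.9
grey [188, 122, 44, 43, 1146] z [0.0004 0.0038 0.0104] rect [643.1 141. ] [85.5 86.2] 66.2
grey [301, 142, 28, 28, 615] z [0.0004 0.0039 0.0108] rect [ 615.4 -119.3] [68.5 66.7] 0.2
grey [406, 166, 45, 59, 2536] z [0.0006 0.0038 0.0099] rect [ 522.1 -395.7] [107.8 141.3] 87.9
grey [91, 172, 38, 38, 1139] z [0.0004 0.0039 0.0097] rect [519.1 381.3] [92.3 90.5] 3.5
grey [0, 224, 41, 39, 1129] z [0.0062 0.0191 0.0223] rect [387.  589.3] [84.1 78.5] 77.4
grey [0, 329, 39, 28, 395] z [0.0004 0.0054 0.0085] rect [158.6 569.7] [22.3 98.2] 28.7
grey [191, 353, 226, 31, 3153] z [0.211  0.4269 0.6241] rect [113.5 -93.2] [ 66.  515.4] 1.1
```

View pics/crop1.png

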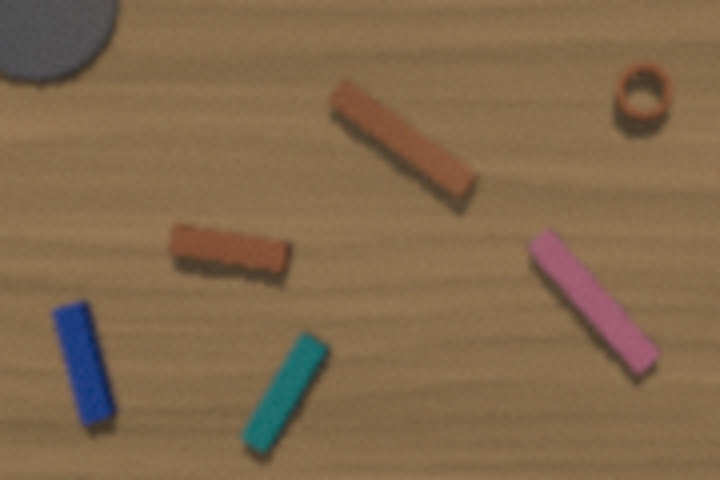

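The crop confirms it. The copper long bar is at about (200,225) and the copper short bar at about (157,252). The pink, blue and turquoise look-alikes lie apart and will be left alone. I'll cross-check the positions in the side view with a silhouette fit over both cameras.

```bash
cat >> h.py <<'E'
def tool(): 
    from scipy.spatial.transform import Rotation as R
    s=status.state(); r=R.from_quat(s["orientation"]).as_matrix(); return s,r
def go(x,y,z,yaw):
    """increment (cm, deg) to a tool-down pose with tool y at 'yaw' degrees (mod 180)"""
    from scipy.spatial.transform import Rotation as R
    s,r=tool(); yy=np.degrees(np.arctan2(r[1,1],r[0,1])); k=np.round((yy-yaw)/180); yaw=np.radians(yaw+180*k)
    c,si=np.cos(yaw),np.sin(yaw); Y=np.array([c,si,0]);Z=np.array([0,0,-1.]);G=np.c_[np.cross(Y,Z),Y,Z]
    sh=r.T@(np.array([x,y,z])-s["eef_pos"])*100; rv=np.degrees(R.from_matrix(r.T@G).as_rotvec())
    print("t%.2f"%s["clock"],"pos",np.round(s["eef_pos"],4),"yaw %.1f"%yy,"q1,q6",np.degrees(s["joint_positions"])[[0,5]].round(0),"-> shift",sh.round(2),"turn",rv.round(1),"F",np.round(s["contact_force"],1),"w",round(s["grip_width"]*8.54,2))
E
python3 - <<'E'
from h import *
from scipy.optimize import least_squares
def box(x,y,a,l,w,h):
    P=np.array([[i*l/2,j*w/2,k*h] for i in(-1,1) for j in(-1,1) for k in(0,1)]);c,s=np.cos(a),np.sin(a)
    return np.c_[P[:,:2]@np.array([[c,s],[-s,c]])+[x,y],P[:,2]]
def cyl(x,y,a,l,w,h):
    t=np.linspace(0,2*np.pi,48);return np.vstack([np.c_[x+l/2*np.cos(t),y+l/2*np.sin(t),0*t+k*h] for k in (0,1)])
def mom(c):
    m=cv2.moments(c); return np.array([m['m10'],m['m01']])/m['m00'], .5*np.arctan2(2*m['mu11'],m['mu20']-m['mu02'])
def run(name,f,dim,x0,masks):
    out=[]
    for cams in (["top"],["side"]):
        obs={n:mom(masks[n]) for n in cams}
        def res(p):
            r=[]
            for n in cams:
                c,a=mom(cv2.convexHull(project(n,f(*p,*dim)).astype(np.float32)))
                r+=list(c-obs[n][0])
                if f is box: r.append(10*np.sin(a-obs[n][1]))
                else: r.append(p[2])
            return r
        p=least_squares(res,x0,x_scale=[.01,.01,.1],diff_step=1e-3).x; out.append([*(p[:2]*1000).round(1),np.degrees(p[2]).round(1)])
    print(name,out)
D={n:np.load(f"pics/{n}0.npz")["p"] for n in("top","side")}
def hulls(m,seed,r): # hull of the component nearest a seed pixel
    q=[k for k in comps(m,20)];k=min(q,key=lambda k:np.hypot(*(k[2]-seed)));v,u=np.nonzero(k[0]);return cv2.convexHull(np.c_[u,v].astype(np.float32)) , k[1].tolist()
def grey(p):
    h=cv2.cvtColor(p,cv2.COLOR_BGR2HSV);return ((h[...,1]<70)&(h[...,2]<110)).astype(np.uint8)
L=[("long",box,(.1,.018,.018),(.44,.156,.967),copper),("short",box,(.07,.018,.018),(.373,.256,1.43),copper),
("lring",cyl,(.056,0,.024),(.446,-.137,0),copper),("sring",cyl,(.034,0,.02),(.4705,.011,0),copper),("disc",cyl,(.046,0,.014),(.3765,-.275,0),copper),
("oblong",box,(.14,.106,.01),(.522,-.396,-.037),grey),("square",box,(.084,.084,.01),(.643,.141,1.155),grey),("ldish",cyl,(.094,0,.01),(.519,.381,0),grey),("sdish",cyl,(.07,0,.01),(.615,-.119,0),grey)]
for n,f,dim,x0,mf in L:
    ms={}
    for c in D:
        seed=project(c,[[x0[0],x0[1],dim[2]/2]])[0]; h,st=hulls(mf(D[c]),seed,0); ms[c]=h; print(c,st,end=" ")
    run(n,f,dim,x0,ms)
go(.40,-.28,.12,103)
E
```

```text
top [183, 210, 36, 29, 290] side [223, 235, 47, 26, 539] long [[np.float64(440.2), np.float64(156.1), np.float64(55.2)], [np.float64(444.0), np.float64(155.0), np.float64(55.2)]]
top [142, 246, 31, 12, 220] side [239, 275, 30, 34, 369] short [[np.float64(373.0), np.float64(257.4), np.float64(81.4)], [np.float64(376.7), np.float64(256.5), np.float64(83.0)]]
top [311, 212, 24, 25, 174] side [287, 171, 21, 19, 300] lring [[np.float64(445.9), np.float64(-138.1), np.float64(0.0)], [np.float64(449.9), np.float64(-140.2), np.float64(0.0)]]
top [254, 206, 14, 14, 83] side [257, 200, 14, 15, 162] sring [[np.float64(470.9), np.float64(11.2), np.float64(0.0)], [np.float64(475.1), np.float64(8.9), np.float64(0.0)]]
top [371, 245, 19, 20, 289] side [331, 159, 16, 12, 153] disc [[np.float64(376.3), np.float64(-276.4), np.float64(0.0)], [np.float64(380.2), np.float64(-279.4), np.float64(0.0)]]
top [406, 166, 45, 59, 2534] side [278, 130, 53, 22, 736] oblong [[np.float64(522.8), np.float64(-397.3), np.float64(-3.4)], [np.float64(527.1), np.float64(-401.4), np.float64(-1.0)]]
top [188, 122, 44, 43, 1141] side [144, 205, 52, 33, 973] square [[np.float64(643.9), np.float64(141.8), np.float64(67.3)], [np.float64(647.7), np.float64(140.5), np.float64(61.1)]]
top [91, 172, 38, 38, 1139] side [113, 293, 58, 47, 2120] ldish [[np.float64(519.0), np.float64(382.5), np.float64(0.0)], [np.float64(522.4), np.float64(381.5), np.float64(0.0)]]
top [301, 143, 28, 27, 614] side [224, 165, 26, 15, 304] sdish [[np.float64(615.2), np.float64(-119.8), np.float64(0.0)], [np.float64(619.5), np.float64(-122.5), np.float64(0.0)]]
t0.60 pos [ 0.1537 -0.6572  0.2313] yaw 103.2 q1,q6 [-60. -17.] -> shift [-32.57  31.12  11.13] turn [0.  0.  0.2] F [ 0.2 -0.2 -0. ] w 8.56
```

The two views differ by a constant offset of about (4, -2) mm, so I use the midpoints. The sizes and heights agree with what is given. First move: toward the long bar, by way of a waypoint outside the inner reach limit.

arm_command([
  [4.5,[-3.6,2.3,0.3],[0,0,0]],
  [4.5,[-7.2,4.6,0.6],[0,0,-2]],
  [4.5,[-10.8,6.9,0.9],[0,0,-5]],
  [4.5,[-14.4,9.2,1.2],[0,0,-8]],
  [4.5,[-18,11.6,1.5],[0,0,-11]],
  [4.5,[-21.6,13.9,1.8],[0,0,-14]],
  [4.5,[-25.2,16.2,2.1],[0,0,-17]],
  [4.5,[-28.8,18.5,2.5],[0,0,-20]],
  [4.5,[-32.4,20.8,2.8],[0,0,-23]],
  [4.5,[-35.8,23.1,3],[0,0,-25]],
])

```text
clock: 1.43
eef_pos: [0.4437, -0.3567, 0.202]
orientation: [-0.328, 0.945, -0.0, 0.0]
contact_force: [0.9, -0.6, 0.4]
grip_width: 0.528
gripper_force: 0.0
```

```bash
python3 -c "
from h import *
go(.442,.1556,.08,145.2)"
```

```text
t1.43 pos [ 0.4437 -0.3567  0.202 ] yaw 128.3 q1,q6 [-19. -33.] -> shift [-31.64  40.3   12.19] turn [ -0.    0.  -16.9] F [ 0.9 -0.6  0.4] w 4.51
```

arm_command([
  [4.5,[-2.4,3.1,0.6],[0,0,-2]],
  [4.5,[-4.8,6.2,1.2],[0,0,-4]],
  [4.5,[-7.2,9.3,1.8],[0,0,-6]],
  [4.5,[-9.6,12.4,2.4],[0,0,-8]],
  [4.5,[-12,15.5,3],[0,0,-10]],
  [4.5,[-14.4,18.6,3.6],[0,0,-12]],
  [4.5,[-16.8,21.7,4.2],[0,0,-14]],
  [4.5,[-19.2,24.8,4.8],[0,0,-16]],
  [4.5,[-21.6,27.9,5.4],[0,0,-16.5]],
  [4.5,[-24,31,6],[0,0,-17]],
])

```text
clock: 2.27
eef_pos: [0.4394, 0.0356, 0.1422]
orientation: [-0.463, 0.886, -0.0, 0.001]
contact_force: [2.0, 0.5, -0.6]
grip_width: 0.525
gripper_force: 0.0
```

```bash
python3 -c "
from h import *
go(.442,.1556,.08,145.2)"
```

```text
t2.27 pos [0.4394 0.0356 0.1422] yaw 145.2 q1,q6 [ 30. -65.] -> shift [-10.     6.64   6.22] turn [-0.   0.1  0. ] F [ 2.   0.5 -0.6] w 4.48
```

arm_command([
  [4.5,[-2.5,1.6,1.6],[0,0,0]],
  [4.5,[-5,3.2,3.2],[0,0,0]],
  [4.5,[-7.5,4.8,4.8],[0,0,0]],
  [4.5,[-9,5.7,5.7],[0,0,0]],
  [4.5,[-9.6,6.1,6.1],[0,0,0]],
  [4.5,[-9.6,6.1,6.1],[0,0,0]],
  [4.5,[-9.6,6.1,6.1],[0,0,0]],
])

```text
clock: 2.85
eef_pos: [0.4443, 0.1471, 0.0809]
orientation: [-0.463, 0.886, -0.0, -0.0]
contact_force: [-0.2, 0.1, 0.9]
grip_width: 0.527
gripper_force: 0.0
```

```bash
python3 -c "
from h import *
go(.442,.1556,.008,145.2)
p,d=camera('top'); cv2.imwrite('pics/t1.png',cv2.resize(p[170:290,100:280],None,fx=4,fy=4))
p,d=camera('side'); cv2.imwrite('pics/s1.png',cv2.resize(p[150:350,150:350],None,fx=3,fy=3))"
```

```text
t2.85 pos [0.4443 0.1471 0.0809] yaw 145.2 q1,q6 [ 43. -77.] -> shift [-0.58  0.67  7.29] turn [ 0. -0.  0.] F [-0.2  0.1  0.9] w 4.5
```

View pics/s1.png

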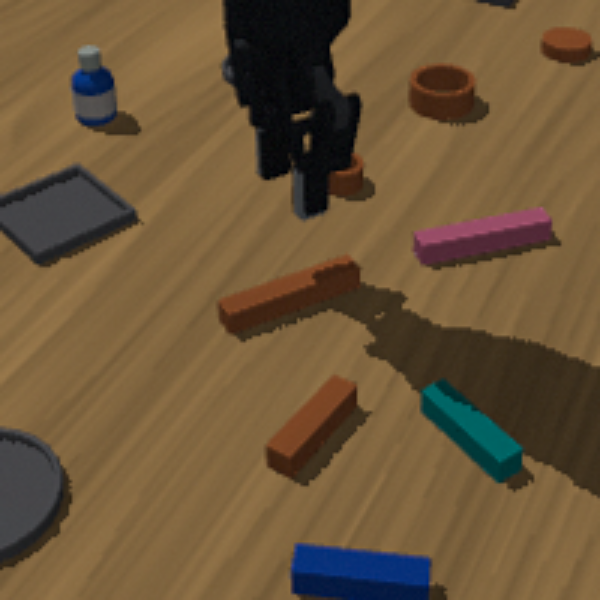

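The side view shows the open fingers standing above the long bar (crop about (300,290)) with the closing line across it. The shadow falls to the right. Now I'll descend and grip.

arm_command([
  [4.5,[-0.6,0.7,1.5],[0,0,0]],
  [4.5,[-0.6,0.7,3.5],[0,0,0]],
  [4.5,[-0.6,0.7,5.5],[0,0,0]],
  [4.5,[-0.6,0.7,6.8],[0,0,0]],
  [4.5,[-0.6,0.7,7.3],[0,0,0]],
  [4.5,[-0.6,0.7,7.3],[0,0,0]],
  [1,[-0.6,0.7,7.3],[0,0,0]],
  [1,[-0.6,0.7,7.3],[0,0,0]],
  [1,[-0.6,0.7,7.3],[0,0,0]],
  [1,[-0.6,0.7,7.3],[0,0,0]],
])

```text
clock: 3.78
eef_pos: [0.4429, 0.1564, 0.0092]
orientation: [-0.463, 0.886, 0.0, 0.001]
contact_force: [0.5, -1.6, 4.6]
grip_width: 0.19
gripper_force: 58.9
```

```bash
python3 -c "
from h import *
go(.442,.1556,.008,145.2)"
```

```text
t3.78 pos [0.4429 0.1564 0.0092] yaw 145.2 q1,q6 [ 44. -78.] -> shift [0.12 0.02 0.12] turn [-0.   0.1 -0. ] F [ 0.5 -1.6  4.6] w 1.62
```

```bash
python3 -c "
from h import *
go(.524,-.423,.10,87.8)"
```

```text
t3.78 pos [0.4429 0.1564 0.0092] yaw 145.2 q1,q6 [ 44. -78.] -> shift [ 42.92 -39.75  -9.13] turn [ 0.   0.1 57.4] F [ 0.5 -1.6  4.6] w 1.62
```

arm_command([
  [1,[0,0,-1],[0,0,0]],
  [1,[0,0,-3],[0,0,0]],
  [1,[0,0,-6],[0,0,0]],
  [1,[0,0,-9],[0,0,0]],
  [1,[0,0,-10],[0,0,0]],
])

```text
clock: 4.2
eef_pos: [0.4438, 0.1574, 0.1125]
orientation: [-0.463, 0.886, 0.0, 0.003]
contact_force: [1.4, 0.5, -2.6]
grip_width: 0.182
gripper_force: 59.2
```

arm_command([
  [1,[2.8,-2.6,0],[0,0,4]],
  [1,[5.6,-5.2,0],[0,0,8]],
  [1,[8.4,-7.8,0],[0,0,12]],
  [1,[11.2,-10.4,0],[0,0,16]],
  [1,[14,-13,0],[0,0,20]],
  [1,[16.8,-15.6,0],[0,0,24]],
  [1,[19.6,-18.2,0],[0,0,28]],
  [1,[22.4,-20.8,0],[0,0,32]],
  [1,[25.2,-23.4,0],[0,0,36]],
  [1,[28,-26,0],[0,0,40]],
])

```text
clock: 5.03
eef_pos: [0.4954, -0.2241, 0.1087]
orientation: [-0.13, 0.991, -0.0, 0.001]
contact_force: [1.1, 0.8, -2.5]
grip_width: 0.188
gripper_force: 59.3
```

```bash
python3 -c "
from h import *
go(.524,-.423,.07,87.8)"
```

```text
t5.03 pos [ 0.4954 -0.2241  0.1087] yaw 105.0 q1,q6 [ -4. -71.] -> shift [  2.38 -19.95   3.87] turn [ 0.   0.1 17.2] F [ 1.1  0.8 -2.5] w 1.6
```

arm_command([
  [1,[0.5,-3.8,0.5],[0,0,4]],
  [1,[1,-7.6,1],[0,0,8]],
  [1,[1.5,-11.4,2],[0,0,12]],
  [1,[2,-15.2,3],[0,0,15]],
  [1,[2.3,-18.5,3.5],[0,0,17.2]],
  [1,[2.4,-20,3.9],[0,0,17.2]],
  [1,[2.4,-20,3.9],[0,0,17.2]],
  [1,[2.4,-20,3.9],[0,0,17.2]],
])

```text
clock: 5.7
eef_pos: [0.524, -0.422, 0.0684]
orientation: [0.019, 1.0, 0.0, -0.0]
contact_force: [-0.7, 0.0, -2.2]
grip_width: 0.183
gripper_force: 59.3
```

```bash
python3 -c "
from h import *
go(.524,-.423,.0135,87.8)
p,d=camera('top'); z=np.savez('pics/t2.npz',p=p,d=d)
cv2.imwrite('pics/t2.png',cv2.resize(p[140:260,340:500],None,fx=4,fy=4))"
```

```text
t5.70 pos [ 0.524  -0.422   0.0684] yaw 87.9 q1,q6 [-22. -70.] -> shift [-0.01 -0.1   5.49] turn [ 0.  -0.1  0.1] F [-0.7  0.  -2.2] w 1.56
```

View pics/t2.png

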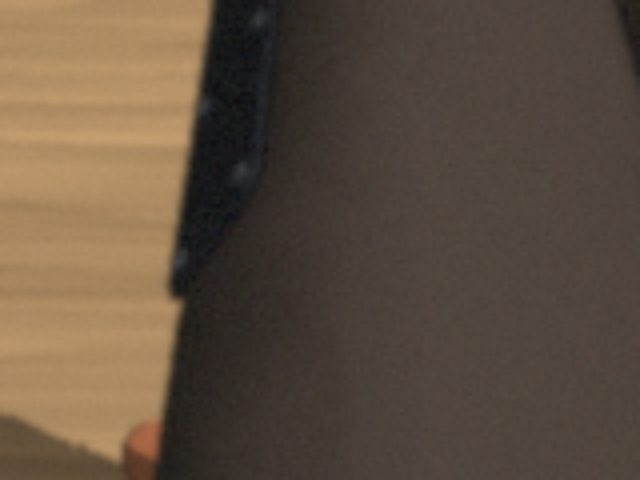

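The arm hides the tray from the top camera at this point; only the disc shows, at crop (140,450). I'll lower and let go at 35 mm, with the tips above the rim.

arm_command([
  [1,[0,-0.1,1.5],[0,0,0]],
  [1,[0,-0.1,3],[0,0,0]],
  [1,[0,-0.1,4.4],[0,0,0]],
  [1,[0,-0.1,5],[0,0,0]],
  [1,[0,-0.1,5.4],[0,0,0]],
  [1,[0,-0.1,5.4],[0,0,0]],
  [1,[0,-0.1,5.4],[0,0,0]],
])

```text
clock: 6.33
eef_pos: [0.5253, -0.4222, 0.0158]
orientation: [0.017, 1.0, -0.0, 0.0]
contact_force: [0.5, 0.4, -1.8]
grip_width: 0.187
gripper_force: 59.3
```

arm_command([
  [1,[0,0,0],[0,0,0]],
  [3.5,[0,0,0],[0,0,0]],
  [3.5,[0,0,0],[0,0,0]],
  [3.5,[0,0,0],[0,0,0]],
  [3.5,[0,0,-1],[0,0,0]],
  [3.5,[0,0,-3],[0,0,0]],
  [3.5,[0,0,-6],[0,0,0]],
  [3.5,[0,0,-9],[0,0,0]],
  [3.5,[0,0,-11],[0,0,0]],
  [3.5,[0,0,-11],[0,0,0]],
])

```text
clock: 7.17
eef_pos: [0.5273, -0.4242, 0.1317]
orientation: [0.017, 1.0, -0.002, 0.004]
contact_force: [1.1, -1.0, 0.3]
grip_width: 0.409
gripper_force: 0.0
```

```bash
python3 -c "
from h import *
go(.3748,.257,.10,172)"
```

```text
t7.17 pos [ 0.5273 -0.4242  0.1317] yaw 88.0 q1,q6 [-22. -70.] -> shift [17.63 67.57  2.72] turn [ -0.6   0.2 -84. ] F [ 1.1 -1.   0.3] w 3.49
```

arm_command([
  [4.5,[0.5,3.8,0],[0,0,-5]],
  [4.5,[1,7.7,0],[0,0,-10]],
  [4.5,[1.5,11.6,0],[0,0,-15]],
  [4.5,[2,15.5,0],[0,0,-20]],
  [4.5,[3,19.4,0],[0,0,-25]],
  [4.5,[4,23.3,0],[0,0,-30]],
  [4.5,[5,27.2,0],[0,0,-35]],
  [4.5,[6,31,0],[0,0,-40]],
  [4.5,[7,35,0],[0,0,-45]],
  [4.5,[8,39,0],[0,0,-50]],
])

```text
clock: 8.0
eef_pos: [0.458, -0.0283, 0.1256]
orientation: [-0.408, 0.913, -0.0, 0.001]
contact_force: [1.7, 0.8, -0.1]
grip_width: 0.527
gripper_force: 0.0
```

```bash
python3 -c "
from h import *
go(.3748,.257,.08,172)
p,d=camera('top'); np.savez('pics/t3.npz',p=p,d=d)
cv2.imwrite('pics/t3.png',p)"
```

```text
t8.00 pos [ 0.458  -0.0283  0.1256] yaw 138.2 q1,q6 [ 21. -63.] -> shift [-15.71  25.23   4.56] turn [ -0.1   0.1 -33.8] F [ 1.7  0.8 -0.1] w 4.5
```

View pics/t3.png

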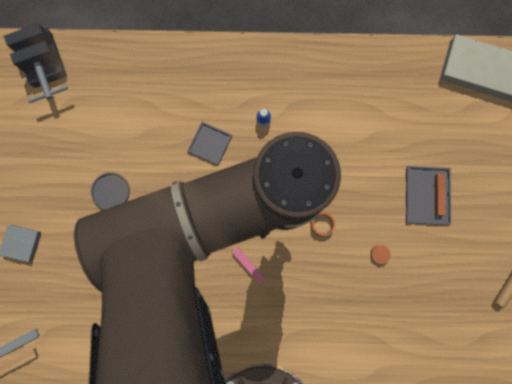

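The long bar lies lengthwise in the right half of the tray, at about (441,195). Next is the short bar.

arm_command([
  [4.5,[-2,3.2,0.5],[0,0,-4]],
  [4.5,[-4,6.4,1],[0,0,-8]],
  [4.5,[-6,9.6,1.5],[0,0,-12]],
  [4.5,[-8,12.8,2],[0,0,-17]],
  [4.5,[-10,16,2.6],[0,0,-22]],
  [4.5,[-12,19.2,3.3],[0,0,-27]],
  [4.5,[-14,22.4,4],[0,0,-31]],
  [4.5,[-15.5,24.6,4.5],[0,0,-33.8]],
  [4.5,[-15.5,24.6,4.5],[0,0,-33.8]],
  [4.5,[-15.5,24.6,4.5],[0,0,-33.8]],
])

```text
clock: 8.88
eef_pos: [0.3793, 0.2512, 0.0799]
orientation: [-0.655, 0.755, -0.0, -0.0]
contact_force: [0.4, -0.5, 0.5]
grip_width: 0.526
gripper_force: 0.0
```

```bash
python3 -c "
from h import *
go(.3748,.257,.008,172)"
```

```text
t8.88 pos [0.3793 0.2512 0.0799] yaw 171.9 q1,q6 [ 58. -67.] -> shift [-0.51  0.53  7.19] turn [ 0.  -0.  -0.1] F [ 0.4 -0.5  0.5] w 4.49
```

arm_command([
  [4.5,[-0.5,0.5,1.5],[0,0,0]],
  [4.5,[-0.5,0.5,3.5],[0,0,0]],
  [4.5,[-0.5,0.5,5.5],[0,0,0]],
  [4.5,[-0.5,0.5,6.8],[0,0,0]],
  [4.5,[-0.5,0.5,7.3],[0,0,0]],
  [4.5,[-0.5,0.5,7.3],[0,0,0]],
  [1,[-0.5,0.5,7.3],[0,0,0]],
  [1,[-0.5,0.5,7.3],[0,0,0]],
  [1,[-0.5,0.5,7.3],[0,0,0]],
  [1,[-0.5,0.5,7.3],[0,0,0]],
])

```text
clock: 9.72
eef_pos: [0.376, 0.256, 0.0081]
orientation: [-0.655, 0.756, 0.0, 0.001]
contact_force: [0.8, -1.8, 5.7]
grip_width: 0.187
gripper_force: 59.2
```

arm_command([
  [1,[0,0,-1],[0,0,0]],
  [1,[0,0,-3],[0,0,0]],
  [1,[0,0,-6],[0,0,0]],
  [1,[0,0,-9],[0,0,0]],
  [1,[0,0,-10],[0,0,0]],
])

```text
clock: 10.13
eef_pos: [0.3767, 0.2571, 0.1113]
orientation: [-0.655, 0.756, 0.001, 0.003]
contact_force: [-0.4, -0.3, -2.3]
grip_width: 0.191
gripper_force: 59.1
```

```bash
python3 -c "
from h import *
go(.526,-.3755,.10,87.8)"
```

```text
t10.13 pos [0.3767 0.2571 0.1113] yaw 171.8 q1,q6 [ 59. -67.] -> shift [ 60.49 -23.8    0.88] turn [ 0.1  0.4 84. ] F [-0.4 -0.3 -2.3] w 1.63
```

arm_command([
  [1,[3.6,-1.4,0],[0,0,5]],
  [1,[7.2,-2.8,0],[0,0,10]],
  [1,[10.8,-4.2,0],[0,0,15]],
  [1,[14.4,-5.6,0],[0,0,20]],
  [1,[18,-7,0],[0,0,25]],
  [1,[21.6,-8.5,0],[0,0,30]],
  [1,[25.2,-9.9,0],[0,0,35]],
  [1,[28.8,-11.3,0],[0,0,40]],
  [1,[32.4,-12.7,0],[0,0,45]],
  [1,[36,-14.1,0],[0,0,50]],
])

```text
clock: 10.97
eef_pos: [0.4634, -0.1228, 0.1076]
orientation: [-0.272, 0.962, 0.0, 0.001]
contact_force: [2.3, 1.6, -1.8]
grip_width: 0.188
gripper_force: 59.1
```

```bash
python3 -c "
from h import *
go(.526,-.3755,.07,87.8)
z=np.load('pics/t3.npz')['p']
for n,mk in (('bar',copper(z)),):
  for m,s,c in comps(mk):
    if c[0]>400 and c[0]<460:
      v,u=np.nonzero(m); print(s,cv2.minAreaRect((onplane('top',np.c_[u,v],.022)*1000).astype(np.float32)))"
```

```text
t10.97 pos [ 0.4634 -0.1228  0.1076] yaw 121.5 q1,q6 [  9. -67.] -> shift [  7.88 -24.81   3.76] turn [ 0.   0.1 33.7] F [ 2.3  1.6 -1.8] w 1.6
[436 175   9  40 331] ((521.6121215820312, -419.5959167480469), (19.30506706237793, 95.93131256103516), 87.66131591796875)
```

arm_command([
  [1,[1.2,-3.8,0.5],[0,0,5]],
  [1,[2.4,-7.6,1],[0,0,10]],
  [1,[3.6,-11.4,1.5],[0,0,15]],
  [1,[4.8,-15.2,2],[0,0,20]],
  [1,[6,-19,2.5],[0,0,25]],
  [1,[7.2,-22.5,3],[0,0,30]],
  [1,[7.9,-24.4,3.5],[0,0,33.7]],
  [1,[7.9,-24.8,3.8],[0,0,33.7]],
  [1,[7.9,-24.8,3.8],[0,0,33.7]],
  [1,[7.9,-24.8,3.8],[0,0,33.7]],
])

```text
clock: 11.8
eef_pos: [0.5262, -0.3729, 0.0687]
orientation: [0.017, 1.0, 0.0, -0.0]
contact_force: [-0.9, 0.1, -2.5]
grip_width: 0.19
gripper_force: 59.1
```

```bash
python3 -c "
from h import *
go(.526,-.3755,.0125,87.8)"
```

```text
t11.80 pos [ 0.5262 -0.3729  0.0687] yaw 88.1 q1,q6 [-18. -74.] -> shift [ 0.   -0.27  5.62] turn [ 0.  -0.1  0.3] F [-0.9  0.1 -2.5] w 1.63
```

arm_command([
  [1,[0,-0.2,1.5],[0,0,0]],
  [1,[0,-0.2,3],[0,0,0]],
  [1,[0,-0.2,4.5],[0,0,0]],
  [1,[0,-0.2,5.2],[0,0,0]],
  [1,[0,-0.2,5.6],[0,0,0]],
  [1,[0,-0.2,5.6],[0,0,0]],
  [1,[0,-0.2,5.6],[0,0,0]],
  [1,[0,-0.2,5.6],[0,0,0]],
])

```text
clock: 12.47
eef_pos: [0.5275, -0.3753, 0.014]
orientation: [0.017, 1.0, -0.0, 0.001]
contact_force: [-0.0, 0.5, -2.2]
grip_width: 0.188
gripper_force: 59.2
```

arm_command([
  [1,[0,0,0],[0,0,0]],
  [3.5,[0,0,0],[0,0,0]],
  [3.5,[0,0,0],[0,0,0]],
  [3.5,[0,0,0],[0,0,0]],
  [3.5,[0,0,-1],[0,0,0]],
  [3.5,[0,0,-3],[0,0,0]],
  [3.5,[0,0,-6],[0,0,0]],
  [7.5,[0,0,-9],[0,0,0]],
  [7.5,[0,0,-11],[0,0,0]],
  [7.5,[0,0,-11],[0,0,0]],
])

```text
clock: 13.3
eef_pos: [0.5295, -0.3768, 0.1294]
orientation: [0.016, 1.0, -0.002, 0.004]
contact_force: [0.8, -1.1, 0.7]
grip_width: 0.817
gripper_force: 0.0
```

```bash
python3 -c "
from h import *
go(.448,-.139,.08,88)"
```

```text
t13.30 pos [ 0.5295 -0.3768  0.1294] yaw 88.1 q1,q6 [-18. -74.] -> shift [ 8.96 23.52  4.77] turn [-0.2  0.5  0.1] F [ 0.8 -1.1  0.7] w 6.98
```

arm_command([
  [7.5,[1.4,3.6,0.4],[0,0,-4]],
  [7.5,[2.8,7.2,0.9],[0,0,-8]],
  [7.5,[4.2,10.8,1.5],[0,0,-12]],
  [7.5,[5.6,14.4,2.2],[0,0,-16]],
  [7.5,[7,18,3],[0,0,-20]],
  [7.5,[8.3,21.6,4],[0,0,-24]],
  [7.5,[9,23.5,4.7],[0,0,-28]],
  [7.5,[9,23.5,4.7],[0,0,-30]],
  [7.5,[9,23.5,4.7],[0,0,-30]],
  [7.5,[9,23.5,4.7],[0,0,-30]],
])

```text
clock: 14.13
eef_pos: [0.4453, -0.1372, 0.0765]
orientation: [-0.242, 0.97, -0.0, 0.001]
contact_force: [0.4, 0.7, -0.3]
grip_width: 0.879
gripper_force: 0.0
```

```bash
python3 -c "
from h import *
go(.448,-.139,.006,118)"
```

```text
t14.13 pos [ 0.4453 -0.1372  0.0765] yaw 118.0 q1,q6 [  7. -69.] -> shift [-0.15 -0.28  7.05] turn [-0.   0.1  0. ] F [ 0.4  0.7 -0.3] w 7.51
```

arm_command([
  [7.5,[-0.2,-0.2,1.5],[0,0,0]],
  [7.5,[-0.2,-0.2,3.5],[0,0,0]],
  [7.5,[-0.2,-0.2,5.5],[0,0,0]],
  [7.5,[-0.2,-0.2,6.6],[0,0,0]],
  [7.5,[-0.2,-0.2,7.1],[0,0,0]],
  [7.5,[-0.2,-0.2,7.1],[0,0,0]],
  [4.5,[-0.2,-0.2,7.1],[0,0,0]],
  [4.5,[-0.2,-0.2,7.1],[0,0,0]],
  [4.5,[-0.2,-0.2,7.1],[0,0,0]],
  [4.5,[-0.2,-0.2,7.1],[0,0,0]],
])

```text
clock: 14.97
eef_pos: [0.4481, -0.1385, 0.0062]
orientation: [-0.242, 0.97, -0.0, 0.001]
contact_force: [-1.5, -1.6, 6.6]
grip_width: 0.635
gripper_force: 62.6
```

arm_command([
  [4.5,[0,0,0],[0,0,0]],
  [4.5,[0,0,-1],[0,0,0]],
  [4.5,[0,0,-3],[0,0,0]],
  [4.5,[0,0,-6],[0,0,0]],
  [4.5,[0,0,-9],[0,0,0]],
  [4.5,[0,0,-10],[0,0,0]],
])

```text
clock: 15.47
eef_pos: [0.4497, -0.1383, 0.1095]
orientation: [-0.243, 0.97, -0.001, 0.003]
contact_force: [0.6, -0.0, -2.3]
grip_width: 0.637
gripper_force: 64.0
```

```bash
python3 -c "
from h import *
go(.5207,.382,.10,160)
p,d=camera('top'); np.savez('pics/t4.npz',p=p,d=d)
cv2.imwrite('pics/t4.png',p)"
```

```text
t15.47 pos [ 0.4497 -0.1383  0.1095] yaw 118.1 q1,q6 [  7. -69.] -> shift [-30.76  42.56   1.  ] turn [ -0.3   0.2 -41.9] F [ 0.6 -0.  -2.3] w 5.44
```

View pics/t4.png

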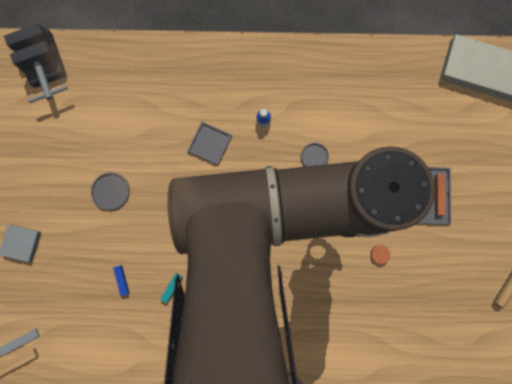

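The ring is held: the opening reads 54 mm, its place on the bench is empty, and its shadow falls below the gripper at (317,250). I'll carry it to the large dish.

arm_command([
  [4.5,[-2.2,3.1,0],[0,0,-3]],
  [4.5,[-4.4,6.2,0],[0,0,-6]],
  [4.5,[-6.6,9.3,0],[0,0,-9]],
  [4.5,[-8.8,12.4,0],[0,0,-12]],
  [4.5,[-11,15.5,0],[0,0,-15]],
  [4.5,[-13.3,18.6,0],[0,0,-18]],
  [4.5,[-15.6,21.7,0],[0,0,-21]],
  [4.5,[-17.9,24.8,0],[0,0,-24]],
  [4.5,[-20.2,27.9,0],[0,0,-27]],
  [4.5,[-22.4,31,0],[0,0,-30]],
])

```text
clock: 16.35
eef_pos: [0.4991, 0.2428, 0.1049]
orientation: [-0.486, 0.874, 0.0, 0.0]
contact_force: [1.6, -0.5, -0.9]
grip_width: 0.632
gripper_force: 64.0
```

```bash
python3 -c "
from h import *
go(.5207,.382,.06,160)"
```

```text
t16.35 pos [0.4991 0.2428 0.1049] yaw 148.2 q1,q6 [ 46. -78.] -> shift [-12.97   5.49   4.5 ] turn [  0.    0.  -11.8] F [ 1.6 -0.5 -0.9] w 5.4
```

arm_command([
  [4.5,[-3.2,1.4,0.8],[0,0,-3]],
  [4.5,[-6.4,2.8,1.6],[0,0,-6]],
  [4.5,[-9.6,4.1,2.6],[0,0,-9]],
  [4.5,[-12,5.1,3.8],[0,0,-12]],
  [4.5,[-13,5.5,4.5],[0,0,-12]],
  [4.5,[-13,5.5,4.5],[0,0,-12]],
  [4.5,[-13,5.5,4.5],[0,0,-12]],
])

```text
clock: 16.93
eef_pos: [0.5206, 0.3797, 0.0588]
orientation: [-0.574, 0.819, -0.0, -0.001]
contact_force: [-0.3, -1.2, -1.9]
grip_width: 0.636
gripper_force: 64.0
```

```bash
python3 -c "
from h import *
go(.5207,.382,.0105,160)
p,d=camera('side'); np.savez('pics/s2.npz',p=p,d=d)
cv2.imwrite('pics/s2.png',cv2.resize(p[200:360,60:260],None,fx=3,fy=3))"
```

```text
t16.93 pos [0.5206 0.3797 0.0588] yaw 160.0 q1,q6 [ 53. -73.] -> shift [-0.23  0.07  4.83] turn [ 0.1 -0.1  0. ] F [-0.3 -1.2 -1.9] w 5.43
```

View pics/s2.png

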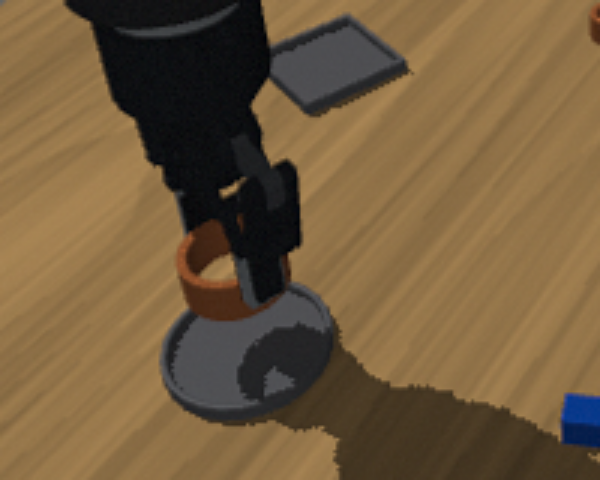

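The large ring is held level directly above the large dish (crop about (245,350)). I'll lower it and let go with the tips above the rim.

arm_command([
  [4.5,[-0.2,0.1,1.5],[0,0,0]],
  [4.5,[-0.2,0.1,3],[0,0,0]],
  [4.5,[-0.2,0.1,4.2],[0,0,0]],
  [4.5,[-0.2,0.1,4.8],[0,0,0]],
  [4.5,[-0.2,0.1,4.8],[0,0,0]],
  [4.5,[-0.2,0.1,4.8],[0,0,0]],
  [4.5,[-0.2,0.1,4.8],[0,0,0]],
])

```text
clock: 17.57
eef_pos: [0.5215, 0.3825, 0.0127]
orientation: [-0.574, 0.819, 0.0, 0.0]
contact_force: [0.2, 0.5, -1.0]
grip_width: 0.635
gripper_force: 64.0
```

arm_command([
  [7,[0,0,0],[0,0,0]],
  [7,[0,0,0],[0,0,0]],
  [7,[0,0,0],[0,0,0]],
  [7,[0,0,0],[0,0,0]],
  [7,[0,0,-1],[0,0,0]],
  [7,[0,0,-3],[0,0,0]],
  [6,[0,0,-6],[0,0,0]],
  [6,[0,0,-9],[0,0,0]],
  [6,[0,0,-10],[0,0,0]],
])

```text
clock: 18.32
eef_pos: [0.5229, 0.384, 0.1176]
orientation: [-0.574, 0.819, 0.0, 0.003]
contact_force: [0.7, 0.8, 0.7]
grip_width: 0.7
gripper_force: 0.0
```

```bash
python3 -c "
from h import *
go(.473,.010,.08,120)"
```

```text
t18.32 pos [0.5229 0.384  0.1176] yaw 160.1 q1,q6 [ 54. -73.] -> shift [36.89 -8.01  3.57] turn [-0.1  0.4 40.1] F [0.7 0.8 0.7] w 5.98
```

arm_command([
  [6,[3.9,-0.9,0.3],[0,0,4]],
  [6,[7.8,-1.8,0.6],[0,0,8]],
  [6,[11.7,-2.7,0.9],[0,0,12]],
  [6,[15.6,-3.6,1.2],[0,0,16]],
  [6,[19.5,-4.5,1.5],[0,0,20]],
  [6,[23.4,-5.3,1.8],[0,0,24]],
  [6,[27.3,-6.1,2.1],[0,0,28]],
  [6,[31.2,-6.8,2.5],[0,0,32]],
  [6,[34.8,-7.5,3],[0,0,36]],
  [6,[36.9,-8,3.5],[0,0,40]],
])

```text
clock: 19.15
eef_pos: [0.4691, 0.0055, 0.0774]
orientation: [-0.257, 0.966, 0.0, 0.0]
contact_force: [0.5, 0.4, -0.5]
grip_width: 0.706
gripper_force: 0.0
```

```bash
python3 -c "
from h import *
go(.473,.010,.06,120)
p,d=camera('top'); np.savez('pics/t5.npz',p=p,d=d)
cv2.imwrite('pics/t5.png',cv2.resize(p[100:300,60:320],None,fx=3,fy=3))
m=copper(p)
for k,s,c in comps(m):
    v,u=np.nonzero(k); print(s.tolist(),c.round(1),onplane('top',[c],.025).round(4))"
```

```text
t19.15 pos [0.4691 0.0055 0.0774] yaw 119.8 q1,q6 [ 25. -85.] -> shift [-0.56  0.2   1.74] turn [ 0.   0.  -0.2] F [ 0.5  0.4 -0.5] w 6.03
[436, 175, 9, 40, 328] [440.1 194.7] [[ 0.5204 -0.4184]]
[96, 179, 24, 23, 187] [106.9 189.8] [[0.5181 0.3821]]
[417, 179, 8, 28, 222] [420.5 192.6] [[ 0.5246 -0.3717]]
[371, 245, 19, 20, 293] [380.1 254.2] [[ 0.3761 -0.2715]]
```

View pics/t5.png

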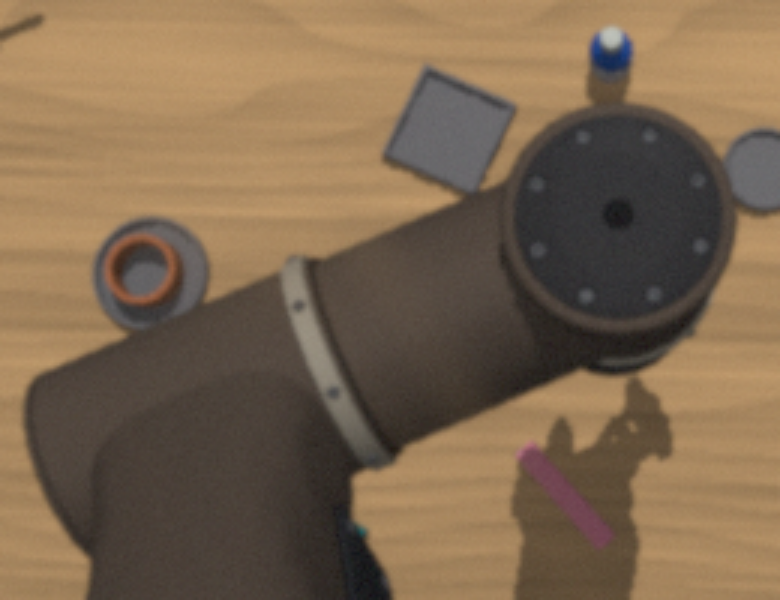

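The large ring lies in the large dish (crop (142,270)), both bars are in their tray, and the bottle is untouched. Next is the small ring.

arm_command([
  [6,[-0.6,0.2,1.5],[0,0,0]],
  [6,[-0.6,0.2,3.5],[0,0,0]],
  [6,[-0.6,0.2,5.5],[0,0,0]],
  [6,[-0.6,0.2,6.6],[0,0,0]],
  [6,[-0.6,0.2,7.1],[0,0,0]],
  [6,[-0.6,0.2,7.1],[0,0,0]],
  [2.5,[-0.6,0.2,7.1],[0,0,0]],
  [2.5,[-0.6,0.2,7.1],[0,0,0]],
  [2.5,[-0.6,0.2,7.1],[0,0,0]],
  [2.5,[-0.6,0.2,7.1],[0,0,0]],
])

```text
clock: 20.03
eef_pos: [0.4755, 0.0133, 0.0072]
orientation: [-0.26, 0.966, 0.0, 0.001]
contact_force: [-2.2, 0.7, 6.0]
grip_width: 0.374
gripper_force: 59.0
```

arm_command([
  [2.5,[0,0,0],[0,0,0]],
  [2.5,[0,0,-1],[0,0,0]],
  [2.5,[0,0,-3],[0,0,0]],
  [2.5,[0,0,-6],[0,0,0]],
  [2.5,[0,0,-8],[0,0,0]],
])

```text
clock: 20.45
eef_pos: [0.4753, 0.0131, 0.0886]
orientation: [-0.26, 0.966, 0.0, 0.001]
contact_force: [1.3, 0.1, -0.3]
grip_width: 0.372
gripper_force: 59.9
```

```bash
python3 -c "
from h import *
go(.6174,-.121,.06,110)"
```

```text
t20.45 pos [0.4753 0.0131 0.0886] yaw 120.1 q1,q6 [ 25. -85.] -> shift [ -5.57 -18.73   2.88] turn [-0.   0.1 10.1] F [ 1.3  0.1 -0.3] w 3.17
```

arm_command([
  [2.5,[-1,-3.4,0],[0,0,2]],
  [2.5,[-2,-6.8,0],[0,0,4]],
  [2.5,[-3,-10.2,0],[0,0,6]],
  [2.5,[-4,-13.6,0.6],[0,0,8]],
  [2.5,[-5,-16.8,1.5],[0,0,10]],
  [2.5,[-5.6,-18.7,2.5],[0,0,10]],
  [2.5,[-5.6,-18.7,2.9],[0,0,10]],
  [2.5,[-5.6,-18.7,2.9],[0,0,10]],
  [2.5,[-5.6,-18.7,2.9],[0,0,10]],
])

```text
clock: 21.2
eef_pos: [0.6162, -0.1208, 0.057]
orientation: [-0.174, 0.985, 0.0, -0.0]
contact_force: [-0.2, 0.3, -0.5]
grip_width: 0.376
gripper_force: 59.9
```

```bash
python3 -c "
from h import *
go(.6174,-.121,.0115,110)
p,d=camera('side'); np.savez('pics/s3.npz',p=p,d=d)
cv2.imwrite('pics/s3.png',cv2.resize(p[80:240,150:350],None,fx=4,fy=4,interpolation=2)[:600])"
```

```text
t21.20 pos [ 0.6162 -0.1208  0.057 ] yaw 110.0 q1,q6 [  7. -77.] -> shift [-0.11 -0.06  4.55] turn [ 0. -0.  0.] F [-0.2  0.3 -0.5] w 3.21
```

View pics/s3.png

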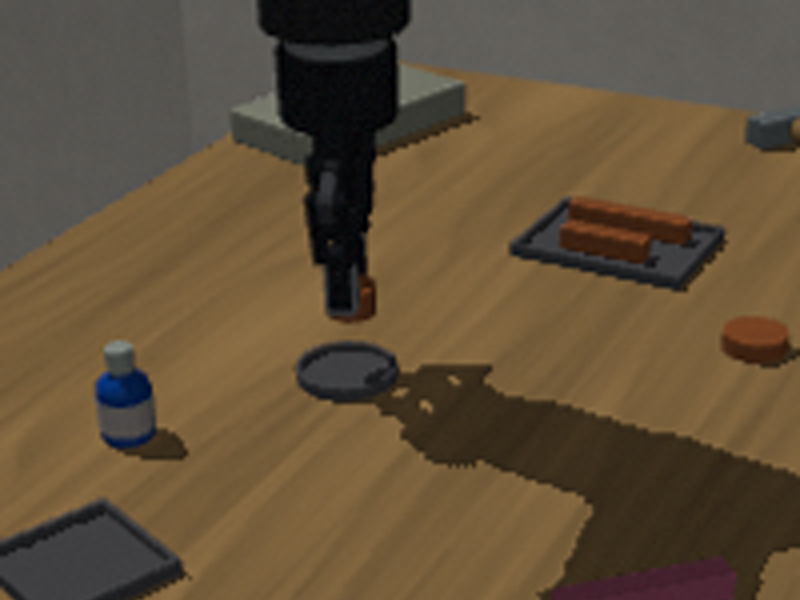

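The small ring is held level, about 4 mm off the finger centre, above the small dish (crop (348,370)). Both bars lie flat in the tray. I'll shift 4 mm to centre the ring, lower it and release.

arm_command([
  [2.5,[-0.5,-0.1,1.5],[0,0,0]],
  [2.5,[-0.5,-0.1,3],[0,0,0]],
  [2.5,[-0.5,-0.1,4],[0,0,0]],
  [2.5,[-0.5,-0.1,4.5],[0,0,0]],
  [2.5,[-0.5,-0.1,4.5],[0,0,0]],
  [2.5,[-0.5,-0.1,4.5],[0,0,0]],
  [2.5,[-0.5,-0.1,4.5],[0,0,0]],
])

```text
clock: 21.83
eef_pos: [0.6222, -0.1198, 0.0126]
orientation: [-0.174, 0.985, -0.0, 0.001]
contact_force: [-0.5, -0.9, -0.9]
grip_width: 0.374
gripper_force: 60.0
```

arm_command([
  [5,[0,0,0],[0,0,0]],
  [5,[0,0,0],[0,0,0]],
  [5,[0,0,0],[0,0,0]],
  [5,[0,0,0],[0,0,0]],
  [5,[0,0,-1],[0,0,0]],
  [5,[0,0,-3],[0,0,0]],
  [6.5,[0,0,-6],[0,0,0]],
  [6.5,[0,0,-9],[0,0,0]],
  [6.5,[0,0,-10],[0,0,0]],
])

```text
clock: 22.58
eef_pos: [0.6243, -0.1203, 0.1175]
orientation: [-0.175, 0.985, -0.001, 0.003]
contact_force: [0.8, -0.4, 1.4]
grip_width: 0.764
gripper_force: 0.0
```

```bash
python3 -c "
from h import *
go(.3783,-.278,.08,110)"
```

```text
t22.58 pos [ 0.6243 -0.1203  0.1175] yaw 110.1 q1,q6 [  7. -77.] -> shift [28.54 -6.34  3.6 ] turn [-0.2  0.3  0.1] F [ 0.8 -0.4  1.4] w 6.53
```

arm_command([
  [6.5,[3.8,-0.8,0],[0,0,0]],
  [6.5,[7.6,-1.6,0],[0,0,0]],
  [6.5,[11.4,-2.5,0],[0,0,0]],
  [6.5,[15.2,-3.4,0],[0,0,0]],
  [6.5,[19,-4.3,0.5],[0,0,0]],
  [6.5,[22.8,-5.1,1.2],[0,0,0]],
  [6.5,[26.3,-5.9,2.2],[0,0,0]],
  [6.5,[28.5,-6.3,3.4],[0,0,0]],
  [6.5,[28.5,-6.3,3.6],[0,0,0]],
  [6.5,[28.5,-6.3,3.6],[0,0,0]],
])

```text
clock: 23.42
eef_pos: [0.3744, -0.2776, 0.0759]
orientation: [-0.173, 0.985, 0.0, -0.0]
contact_force: [-0.2, -0.2, 0.9]
grip_width: 0.76
gripper_force: 0.0
```

```bash
python3 -c "
from h import *
go(.3783,-.278,.0035,110)"
```

```text
t23.42 pos [ 0.3744 -0.2776  0.0759] yaw 109.9 q1,q6 [-12. -58.] -> shift [-0.36 -0.17  7.24] turn [ 0.  -0.  -0.1] F [-0.2 -0.2  0.9] w 6.49
```

arm_command([
  [6.5,[-0.3,-0.1,1.5],[0,0,0]],
  [6.5,[-0.3,-0.1,3.5],[0,0,0]],
  [6.5,[-0.3,-0.1,5.5],[0,0,0]],
  [6.5,[-0.3,-0.1,6.7],[0,0,0]],
  [6.5,[-0.3,-0.1,7.2],[0,0,0]],
  [6.5,[-0.3,-0.1,7.2],[0,0,0]],
  [3.5,[-0.3,-0.1,7.2],[0,0,0]],
  [3.5,[-0.3,-0.1,7.2],[0,0,0]],
  [3.5,[-0.3,-0.1,7.2],[0,0,0]],
  [3.5,[-0.3,-0.1,7.2],[0,0,0]],
])

```text
clock: 24.25
eef_pos: [0.38, -0.277, 0.0053]
orientation: [-0.174, 0.985, -0.0, 0.001]
contact_force: [-0.7, 2.1, 5.3]
grip_width: 0.502
gripper_force: 60.1
```

arm_command([
  [3.5,[0,0,0],[0,0,0]],
  [3.5,[0,0,-1],[0,0,0]],
  [3.5,[0,0,-3],[0,0,0]],
  [3.5,[0,0,-6],[0,0,0]],
  [3.5,[0,0,-9],[0,0,0]],
  [3.5,[0,0,-10],[0,0,0]],
])

```text
clock: 24.75
eef_pos: [0.3811, -0.2777, 0.1086]
orientation: [-0.175, 0.985, -0.002, 0.003]
contact_force: [0.9, -0.2, -3.0]
grip_width: 0.503
gripper_force: 61.7
```

```bash
python3 -c "
from h import *
go(.6458,.1412,.10,111)
p,d=camera('top');b=np.load('pics/top0.npz')['p']
print(onplane('top',[[263.5,118]],.05))"
```

```text
t24.75 pos [ 0.3811 -0.2777  0.1086] yaw 110.1 q1,q6 [-12. -58.] -> shift [-39.26  30.23   0.93] turn [-0.2  0.3 -0.9] F [ 0.9 -0.2 -3. ] w 4.29
[[0.69533648 0.0082594 ]]
```

arm_command([
  [3.5,[-3.1,2.4,0],[0,0,0]],
  [3.5,[-6.2,4.8,0],[0,0,0]],
  [3.5,[-9.3,7.2,0],[0,0,0]],
  [3.5,[-12.4,9.6,0],[0,0,0]],
  [3.5,[-15.5,12,0],[0,0,0]],
  [3.5,[-18.6,14.4,0],[0,0,0]],
  [3.5,[-21.7,16.8,0],[0,0,0]],
  [3.5,[-24.8,19.2,0],[0,0,-1]],
  [3.5,[-27.9,21.6,0],[0,0,-1]],
  [3.5,[-31,24,0],[0,0,-1]],
])

```text
clock: 25.63
eef_pos: [0.5881, 0.0568, 0.1037]
orientation: [-0.183, 0.983, 0.0, -0.0]
contact_force: [0.8, -0.7, -2.8]
grip_width: 0.5
gripper_force: 61.6
```

```bash
python3 -c "
from h import *
go(.6458,.1412,.06,111)"
```

```text
t25.63 pos [0.5881 0.0568 0.1037] yaw 111.1 q1,q6 [ 24. -93.] -> shift [-8.42  5.8   4.37] turn [ 0.  -0.   0.1] F [ 0.8 -0.7 -2.8] w 4.27
```

arm_command([
  [3.5,[-3,2,0.5],[0,0,0]],
  [3.5,[-6,4,1.5],[0,0,0]],
  [3.5,[-8,5.4,2.8],[0,0,0]],
  [3.5,[-8.4,5.8,4],[0,0,0]],
  [3.5,[-8.4,5.8,4.4],[0,0,0]],
  [3.5,[-8.4,5.8,4.4],[0,0,0]],
  [3.5,[-8.4,5.8,4.4],[0,0,0]],
])

```text
clock: 26.22
eef_pos: [0.6444, 0.1382, 0.0597]
orientation: [-0.183, 0.983, -0.0, -0.001]
contact_force: [0.1, -0.3, -2.2]
grip_width: 0.5
gripper_force: 61.6
```

```bash
python3 -c "
from h import *
go(.6458,.1412,.0098,111)
p,d=camera('side'); np.savez('pics/s4.npz',p=p,d=d)
cv2.imwrite('pics/s4.png',cv2.resize(p[110:260,110:310],None,fx=4,fy=4,interpolation=2))"
```

```text
t26.22 pos [0.6444 0.1382 0.0597] yaw 111.0 q1,q6 [ 29. -98.] -> shift [-0.24  0.23  4.99] turn [-0.  -0.1  0. ] F [ 0.1 -0.3 -2.2] w 4.27
```

View pics/s4.png

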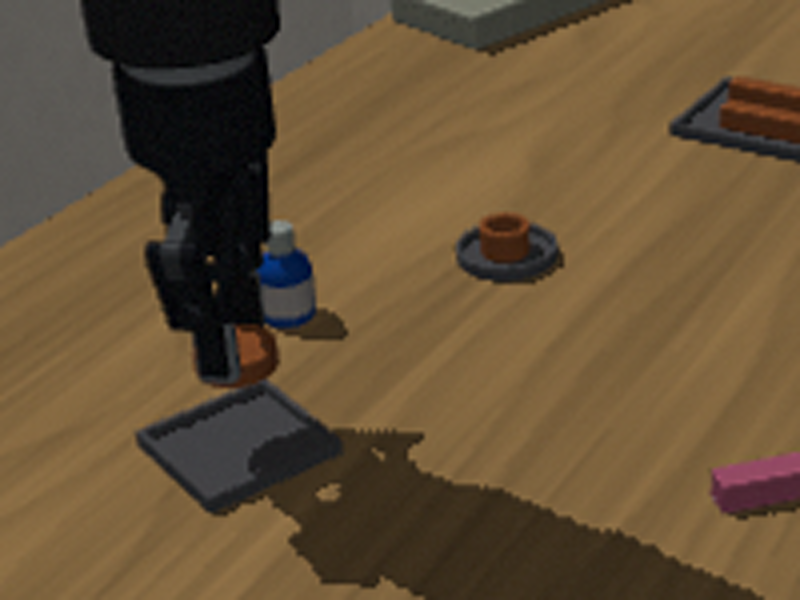

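The small ring lies flat in its dish (crop (505,240)). The disc is held over the square tray with the jaw line on the tray's diagonal, and the bottle is clear behind. I'll lower and release, opening only a little at first.

arm_command([
  [3.5,[-0.2,0.2,1.5],[0,0,0]],
  [3.5,[-0.2,0.2,3],[0,0,0]],
  [3.5,[-0.2,0.2,4.2],[0,0,0]],
  [3.5,[-0.2,0.2,4.7],[0,0,0]],
  [3.5,[-0.2,0.2,5],[0,0,0]],
  [3.5,[-0.2,0.2,5],[0,0,0]],
  [3.5,[-0.2,0.2,5],[0,0,0]],
  [3.5,[-0.2,0.2,5],[0,0,0]],
])

```text
clock: 26.93
eef_pos: [0.647, 0.1419, 0.0107]
orientation: [-0.183, 0.983, 0.0, 0.001]
contact_force: [0.2, 0.1, -2.8]
grip_width: 0.505
gripper_force: 61.8
```

arm_command([
  [5.5,[0,0,0],[0,0,0]],
  [5.5,[0,0,0],[0,0,0]],
  [5.5,[0,0,0],[0,0,0]],
  [5.5,[0,0,-1],[0,0,0]],
  [5.5,[0,0,-3],[0,0,0]],
  [5.5,[0,0,-6],[0,0,0]],
  [5.5,[0,0,-9],[0,0,0]],
  [5.5,[0,0,-11],[0,0,0]],
  [5.5,[0,0,-11],[0,0,0]],
])

```text
clock: 27.68
eef_pos: [0.6495, 0.1428, 0.1266]
orientation: [-0.183, 0.983, 0.001, 0.005]
contact_force: [0.6, 0.5, 0.6]
grip_width: 0.643
gripper_force: 0.0
```

```bash
python3 -c "
from h import *
go(.46,-.15,.2,111)"
```

```text
t27.68 pos [0.6495 0.1428 0.1266] yaw 111.1 q1,q6 [ 29. -98.] -> shift [ 28.16 -20.49  -7.59] turn [-0.   0.5  0.1] F [0.6 0.5 0.6] w 5.49
```

Now I'll retreat towards (0.46, -0.15, 0.2) and take a last look.

arm_command([
  [5.5,[2.8,-2,-0.7],[0,0,0]],
  [5.5,[5.6,-4,-1.5],[0,0,0]],
  [5.5,[8.4,-6,-2.3],[0,0,0]],
  [5.5,[11.2,-8,-3],[0,0,0]],
  [5.5,[14,-10.2,-3.8],[0,0,0]],
  [5.5,[16.8,-12.4,-4.6],[0,0,0]],
  [5.5,[19.6,-14.4,-5.4],[0,0,0]],
  [5.5,[22.4,-16.4,-6.2],[0,0,0]],
  [5.5,[25.2,-18.4,-7],[0,0,0]],
  [5.5,[26,-19,-7.4],[0,0,0]],
])

```text
clock: 28.52
eef_pos: [0.4697, -0.1315, 0.1955]
orientation: [-0.182, 0.983, -0.0, 0.001]
contact_force: [-0.6, 0.8, 0.2]
grip_width: 0.642
gripper_force: 0.0
```

Run:
```python
from h import *
ims=[]
for n in ('top','side'):
    p,d=camera(n); ims.append(p)
    for k,s,c in comps(copper(p)):
        z=world(n,np.argwhere(k)[:,::-1],d[k])[:,2]; print(n,s.tolist(),"top z %.4f %.4f"%tuple(np.percentile(z,[50,92])))
cv2.imwrite('pics/final.png',np.vstack([cv2.resize(ims[0][100:240,70:470],(800,280)),cv2.resize(ims[1][110:350,100:350],(333,320)) @ np.eye(3) if 0 else cv2.copyMakeBorder(cv2.resize(ims[1][110:350,90:350],(347,320)),0,0,0,453,0)]))
```

```text
top [203, 134, 12, 4, 34] top z 0.0174 0.0202
top [96, 179, 24, 23, 189] top z 0.0258 0.0291
top [436, 192, 9, 23, 182] top z 0.0210 0.0237
top [417, 200, 8, 7, 51] top z 0.0218 0.6115
side [290, 130, 33, 16, 326] top z 0.0200 0.0246
side [230, 163, 12, 12, 111] top z 0.0194 0.0253
side [159, 210, 21, 16, 261] top z 0.0188 0.0204
side [122, 293, 36, 36, 685] top z 0.0231 0.0292
```

View pics/final.png

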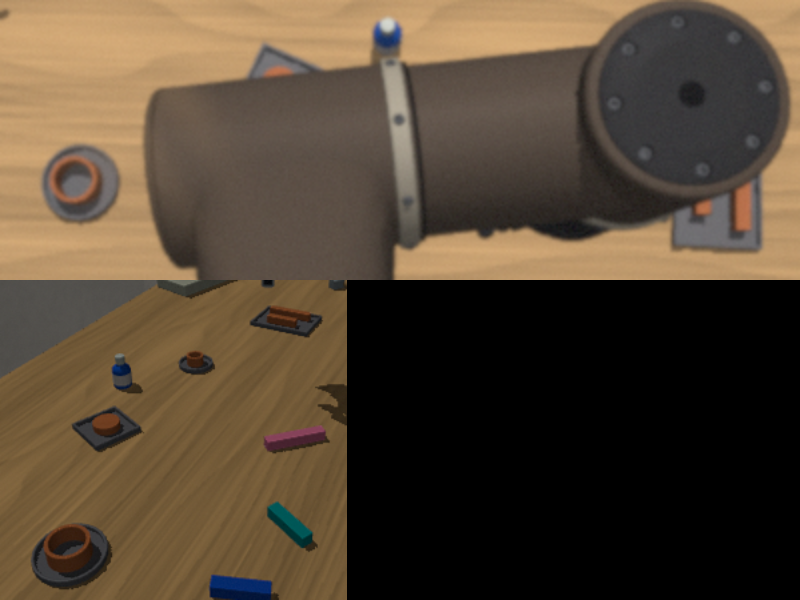

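All five pieces lie flat in their places: the side view shows the bars at (285,317), small ring (196,358), disc (106,425) and large ring (68,548). The measured tops match a piece resting on each floor: disc 18, bars 22, rings 24 and 28 mm. The bottle stands undisturbed at (122,373).

```bash
python3 -c "
from bench import ticket; print(ticket.finish_job())"
```

```text
the job is handed in; nothing more can be done
None
```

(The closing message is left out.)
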